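# Jars from the sample case into a row on the shelf

### The arm

A 6-joint arm with a two-finger parallel gripper is mounted at the origin on the work surface. World frame = base frame: x ahead of the robot, y to its left, z up, the work surface at z = 0. Lengths are in m, angles in rad, forces in N, time in s.
With the tool pointing down it reaches from about 0.275 to 1 m from the base axis. Payload 8.4 kg.
Tool frame: the origin (TCP) lies on the centre line of the jaws, within the pads' length; the fingertips stand 17 mm ahead of it and the grasp point (between the pads) lies 2 mm behind it (bot.tcp_to_tips is the z of the fingertips in the tool frame, in m); z points along the fingers, y is the line along which they close (so a half turn about z gives the same grasp; the last joint's range is limited). The gripper opens to 85 mm and grips with 20 to 120 N. Pads are 22 mm wide; open, the fingers measure 114 mm over their backs; the gripper's body (76 mm by 85 mm) begins 54 mm behind the grasp point. The pads swing forward as they close: fully open they stand 13 mm farther back than shut.
Start: joints at [-1.139, 0.353, 1.633, -0, 1.155, -0.002], TCP at [0.263, -0.567, 0.248] pointing down, gripper open.
Joint ranges: [-2.63, 2.63], [-0.92, 2.1], [0.06, 2.66], [-1.3, 4.44], [0, 2.69], [-3.02, 3.02]. Speed limits (rad/s): [2.22, 2.22, 2.79, 3.14, 3.14, 3.14].

### API

Orientations are given as a unit quaternion [x, y, z, w].
In Python, from workcell import bot, hand, kinematics, get_obs, vision, hand_in gives the robot as it stands. The module is installed in compiled form; this text tells all that it offers. Calls block until the motion is done:
- bot.reach(position, orientation): joint-space move of the TCP to a pose.
- bot.servo_line(position, ori=None, velocity=0.15): straight line of the TCP; ori=None keeps the orientation; velocity is the mean speed in m/s.
- bot.goto_joints(angles): joint-space move.
- hand.move_gripper(opening, strength=None): finger opening in m; strength is the grip in N (None keeps the last); returns when the fingers have stopped.
- bot.dwell(seconds).
- kinematics.solve_ik(position, orientation): joint angles nearest the present ones, or None.
- get_obs(): the state.
- vision.read_camera(name): name is "side" or "top" or "wrist"; returns a dict with "frame" (400x640x3 uint8, red, green, blue), "intrinsics" (3x3 intrinsics, pixels), "dist" ([k1, k2, p1, p2, k3] as OpenCV has them; the pictures are not rectified), "view" (4x4, takes a point from world to camera coordinates). Camera axes: x right, y down, z forward; pixel columns grow to the right and rows downward; lengths in m; the calibration is good to about 2 mm. A picture is of the moment at which its call begins. There is no depth.
A pose or a line that the arm cannot do raises bot.IKError and nothing moves.
- hand_in(): hands the job in; it is judged then, once.
The state is a dict: "time_s": time; "joint_pos": joint angles; "joint_vel": joint speeds; "joint_efforts": joint torques, N m; "position": TCP position; "orientation": TCP orientation; "wrist_force": force on the tool from outside, world axes, zero at the start; "ft_torque": the same for the moment, N m; "gripper_width": finger opening in m; "grip_force": force on a finger pad.
Only numpy, scipy, OpenCV 4.12 (cv2) and the standard library are available. Lean on these libraries where they do the work, as an engineer would, in place of code of your own. Each camera call takes 0.05 s, during which the arm holds its last target. There are 200 camera calls.

### The job

Open the lid of the grey sample case all the way until it rests back on its stop and leave it open, then lift out the two jars and stand them upright on the low wooden shelf with the tall jar already there, as one neat straight row along the middle of the shelf in order of height: medium jar next to the tall one, short jar next to the medium one, about a finger's width (10 to 15 mm) of space between neighbours, on whichever side of the tall jar there is room. Set the jars down gently rather than dropping them, leave the tall jar where it stands, and do not disturb the other things on the bench.

Things in the scene. Friction and masses are not known exactly. Their poses are not given: they have to be found in the camera images.
- case: grey plastic sample case, fixed to the bench: base 170 mm deep (its x) by 300 mm wide (its y), walls 60 mm high and 5 mm thick, inner floor 5 mm above the bench; with its lid closed 100 mm high. Origin at the centre of its underside, x from the front (pull side) to the hinge side. The two jars stand inside, one in the left half and one in the right half (either way round)
- lid (a joint): hinge of the case's lid, rad: 0 closed, 1.75 open, leaning back on its stop. The lid (300 g, 170 by 300 by 40 mm, hollow below) hinges at the back of the case's rim and falls shut if let go before about 1.35, falls back to its stop beyond that. Open, it stands 235 mm above the bench along its edge and 270 mm at its pull
- lid_hinge (a point): middle of the lid's hinge line, at the back of the case's rim, 60 mm above the bench; the hinge line runs along the case's y
- lid_pull (a point): middle of the lid's steel T pull: a round bar 36 mm long (along the case's y, flat ends) and 16 mm thick, on a 14 mm wide, 10 mm thick stem that holds it 34 mm in front of the lid's front face; 204 mm in front of the hinge line and 20 mm above it when closed (80 mm above the bench), moves with the lid
- shelf: low light-wood shelf with shallow trays under it, fixed: top board 130 mm deep (its x) by 360 mm wide (its y), 60 mm above the bench, no rims. Origin at the centre of its underside; its middle line runs along its y
- jar_tall: amber glass jar with a white screw cap, straight-sided: body 56 mm across, cap 53 mm across and 16 mm high at the top, 100 mm high, about 260 g, already standing on the shelf's middle line, to stay there; origin at the centre of its underside, z up
- jar_medium: amber glass jar with a white screw cap, straight-sided: body 56 mm across, cap 53 mm across and 16 mm high at the top, 80 mm high, about 210 g, in the case at the start; origin at the centre of its underside, z up
- jar_short: amber glass jar with a white screw cap, straight-sided: body 56 mm across, cap 53 mm across and 16 mm high at the top, 60 mm high, about 160 g, in the case at the start; origin at the centre of its underside, z up
- beaker: bystander: glass beaker 68 mm across, 85 mm high; origin at the centre of its underside, z up
- wash_bottle: bystander: white wash bottle 64 mm across, 190 mm high; origin at the centre of its underside, z up
- dishes: bystander: two stacked glass dishes, 90 mm across, 27 mm high; origin at the centre of its underside, z up
- brush: bystander: brush 180 mm long lying on the bench; origin under its middle, handle along its -x
- mortar: bystander: white mortar with a pestle standing in it, 100 mm across, about 95 mm high; origin at the centre of its underside, z up

How it is judged:
On the way:
1. the lid is opened until it rests on its stop (above 1.62 rad), before a jar leaves the case (value of joint lid above 1.62 rad and z of each of jar_medium, jar_short in the frame of case below 0.03 m), for 0.2 s.
At the end, for the whole second after the job is handed in: Lid open past 1.62 rad. Medium and short jar upright (0.1 rad) and at rest on the shelf top, within 14 mm of its middle line; tall to medium and medium to short 58 to 86 mm between centres, tall to short over 112 mm; tall jar upright (value of joint lid above 1.62 rad and x of jar_medium in the frame of shelf between -0.014 and 0.014 m and z of jar_medium in the frame of shelf between 0.054 and 0.066 m and x of jar_short in the frame of shelf between -0.014 and 0.014 m and z of jar_short in the frame of shelf between 0.054 and 0.066 m and angle between each of jar_tall, jar_medium, jar_short's own z axis and vertical below 0.1 rad and linear speed of each of jar_tall, jar_medium, jar_short below 0.02 m/s and contact force between each of jar_medium, jar_short and shelf above 0.2 N and horizontal distance between jar_tall and jar_medium between 0.058 and 0.086 m and horizontal distance between jar_medium and jar_short between 0.058 and 0.086 m and horizontal distance between jar_tall and jar_short above 0.112 m); the robot touches nothing.
It fails at once if the tall jar is shifted by more than 15 mm (distance of jar_tall from where it was at the start of the episode above 0.015 m).
It fails at once if the jar medium is dropped (moves faster than 0.7 m/s while the fingers do not touch it) (linear speed of jar_medium above 0.7 m/s and contact force between the fingers and jar_medium below 0.05 N).
It fails at once if the jar short is dropped (moves faster than 0.7 m/s while the fingers do not touch it) (linear speed of jar_short above 0.7 m/s and contact force between the fingers and jar_short below 0.05 N).
It fails at once if a bystander is moved by more than 30 mm (distance of any of beaker, wash_bottle, dishes, brush, mortar from where it was at the start of the episode above 0.03 m).
It also fails if it takes over 72 s, if anything falls off the work surface, if the arm or the gripper's body presses on something with over 40 N, if the wrist force passes 120 N, or if a joint passes its speed limit or range.

## Working session

There is one attempt and no reset: what is moved stays moved. The work goes in short steps, each a Python script; the robot and the scene stay as the last script left them, time stands still between calls to the robot, and variables do not carry over. Pictures are saved under pics/ and viewed, at most 10 in all, crops included, and the job is handed in when it is done.

```bash
mkdir -p pics; cat > h.py <<'E'
from workcell import bot, hand, kinematics, get_obs, vision, hand_in
import numpy as np, cv2
from scipy.spatial.transform import Rotation as R
def snap(n,f):
    c=vision.read_camera(n); cv2.imwrite('pics/'+f+'.png',c['frame'][:,:,::-1]); np.savez('pics/'+f+'.npz',K=c['intrinsics'],d=c['dist'],T=c['view']); return c
def px2w(f,uv,z):
    c=np.load('pics/'+f+'.npz'); uv=np.atleast_2d(np.array(uv,float)); zs=np.broadcast_to(z,len(uv))
    n=cv2.undistortPoints(uv[:,None],c['K'],c['d'])[:,0]
    T=c['T'];Rm=T[:3,:3];o=-Rm.T@T[:3,3]
    r=np.c_[n,np.ones(len(n))]@Rm
    return o+r*((zs-o[2])/r[:,2])[:,None]
def w2px(f,P):
    c=np.load('pics/'+f+'.npz');T=c['T']
    return cv2.projectPoints(np.atleast_2d(np.array(P,float)),cv2.Rodrigues(T[:3,:3])[0],T[:3,3],c['K'],c['d'])[0][:,0]
E
python3 - <<'E'
from h import *
for n in('top','side'):
    c=snap(n,n+'0');T=c['view'];print(n,-T[:3,:3].T@T[:3,3],T[2,:3],c['dist'])
o=get_obs();print(o['orientation'],o['time_s'],bot.tcp_to_tips)
E
```

```text
top [ 0.39022713 -0.03130129  1.31927095] [ 0.10326721  0.00792724 -0.99462206] [-0.1373882  0.         0.         0.         0.       ]
side [0.25696108 0.78424383 0.6112206 ] [ 0.27635707 -0.79482771 -0.5402552 ] [-0.04187054  0.          0.          0.          0.        ]
[ 9.76572999e-01  2.15185438e-01 -1.41183695e-04 -6.20835079e-04] 0.1 0.017
```

View pics/top0.png

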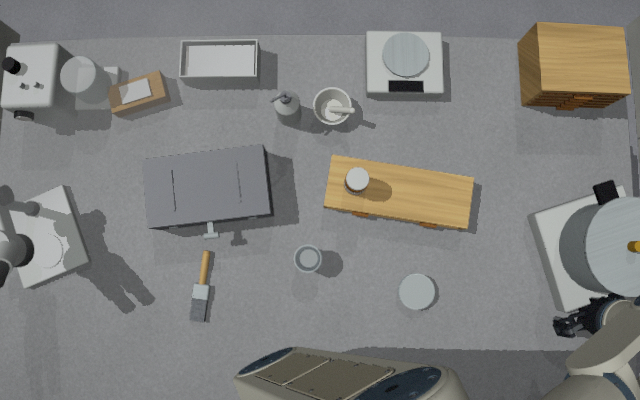

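View pics/side0.png

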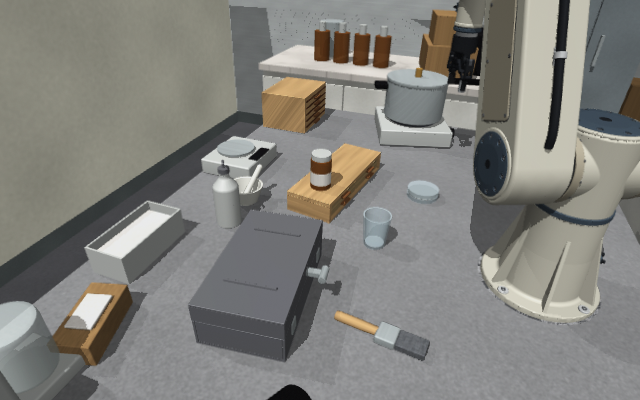

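Top view: case lid centred near (208,188) with its pull at (211,230). The shelf is centred near (400,192), with the tall jar cap at (357,180), so the free room is to its right (-y). The beaker is at (308,259), brush (202,287), dishes (417,292), mortar (333,106) and bottle (288,105).

```bash
python3 - <<'E'
import cv2
a=cv2.imread('pics/top0.png')[135:265,130:490]
a=cv2.resize(a[:, :],None,fx=2.2,fy=2.2,interpolation=cv2.INTER_CUBIC)
cv2.imwrite('pics/crop0.png',a);print(a.shape)
E
```

```text
(286, 792, 3)
```

View pics/crop0.png

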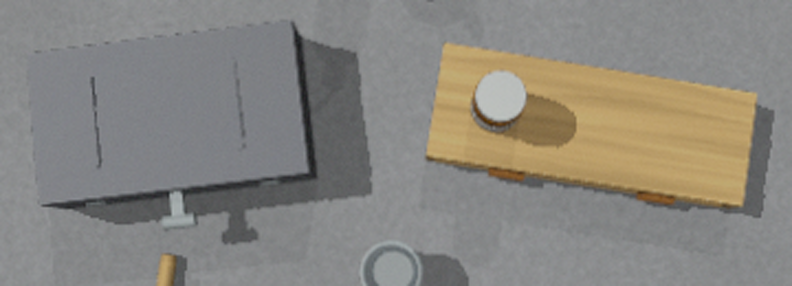

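Crop: lid top corners at (32,53), (292,22), (309,175), (42,205); shelf top corners at (444,43), (755,94), (743,206), (427,158); cap at (500,98); pull bar at (178,222).

```bash
python3 - <<'E'
from h import *
from scipy.optimize import least_squares
f=lambda p:(np.atleast_2d(p)+.5)/2.2-.5+[130,135]
def rect(px,z,dx,dy):
    W=px2w('top0',f(px),z)[:,:2]
    M=np.array([[dx,dy],[dx,-dy],[-dx,-dy],[-dx,dy]])/2
    g=lambda q:(np.array([[np.cos(q[2]),-np.sin(q[2])],[np.sin(q[2]),np.cos(q[2])]])@M.T).T+q[:2]-W
    r=least_squares(lambda q:g(q).ravel(),[*W.mean(0),0]); return r.x,np.round(1e3*g(r.x),1).tolist()
print('case',rect([(32,53),(292,22),(309,175),(42,205)],.1,.17,.3))
print('shelf',rect([(444,43),(755,94),(743,206),(427,158)],.06,.13,.36))
print('cap',px2w('top0',f([500,98]),.16))
print('pull',px2w('top0',f([178,221]),.086))
print('beaker',px2w('top0',[308,259],.085),'brush',px2w('top0',[(207,252),(200,320)],.015),'mortar',px2w('top0',[333,106],.08),'bottle',px2w('top0',[286,98],.19),'dishes',px2w('top0',[417,292],.027))
E
```

```text
case (array([0.54380527, 0.25018571, 0.1195214 ]), [[-0.2, 3.8], [0.8, -3.7], [-0.1, -2.3], [-0.5, 2.2]])
shelf (array([ 0.53839883, -0.21987934, -0.14876585]), [[-0.9, 0.8], [1.0, -2.5], [-0.7, 0.1], [0.7, 1.6]])
cap [[ 0.55398778 -0.10859843  0.16      ]]
pull [[0.4268157  0.23800631 0.086     ]]
beaker [[0.37227035 0.00307398 0.085     ]] brush [[0.38612854 0.26186756 0.015     ]
 [0.21434988 0.27656336 0.015     ]] mortar [[ 0.74792608 -0.05507896  0.08      ]] bottle [[0.73445067 0.0533199  0.19      ]] dishes [[ 0.29050422 -0.26761947  0.027     ]]
```

```bash
cat >> h.py <<'E'
CC=np.array([.5440,.2506]);CA=.1195;CX=np.array([np.cos(CA),np.sin(CA)]);CY=np.array([-CX[1],CX[0]])
SC=np.array([.5384,-.2199]);SA=-.1488;SX=np.array([np.cos(SA),np.sin(SA)]);SY=np.array([-SX[1],SX[0]])
def down(a): return (R.from_euler('z',a)*R.from_euler('x',np.pi)).as_quat()
def case(x,y,z): return np.r_[CC+x*CX+y*CY,z]
def shelf(x,y,z): return np.r_[SC+x*SX+y*SY,z]
def pull(t):
    b=t+np.arctan2(.02,.204);r=np.hypot(.02,.204)
    return case(.085-r*np.cos(b),0,.06+r*np.sin(b))
E
python3 - <<'E'
from h import *
q=down(CA+np.pi);p=pull(0);print(p)
print(kinematics.solve_ik(p,q),kinematics.solve_ik(pull(1.7),q))
hand.move_gripper(.065,30)
bot.reach(p+[0,0,.14],q); bot.servo_line(p+[0,0,.002],velocity=.15)
o=get_obs();print(o['time_s'],o['wrist_force'])
hand.move_gripper(.02,30)
o=get_obs();print(o['gripper_width'],o['grip_force'],o['wrist_force'])
snap('wrist','w1');snap('side','s1')
E
```

```text
[0.42584866 0.23641332 0.08      ]
[ 0.50371507  0.38335721  2.0561042   0.          0.70213124 -1.18658125] [ 0.37402836  0.49980358  1.38250226  0.          1.25928681 -1.31626796]
4.3917 [ 0.44900316 -0.20034695  0.94752333]
0.03499017386412523 33.02060008049011 [-8.14617753 15.5000522   7.28733963]
```

View pics/s1.png

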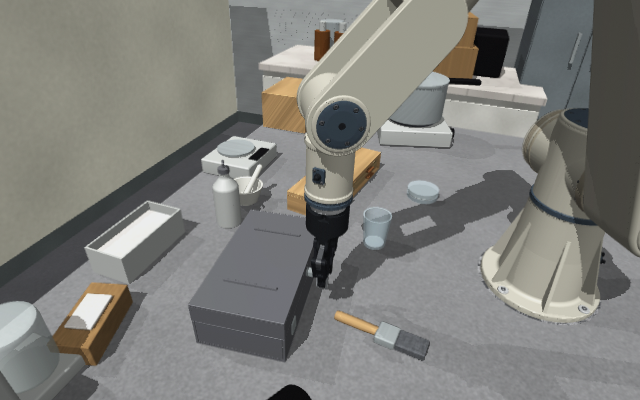

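The gripper sits on the pull at about (318,270) and holds it at 35 mm, which matches the bar's length. Next I swing the lid.

```bash
python3 - <<'E'
from h import *
off=np.r_[CY*.001,.002]
for t in np.arange(.17,1.71,.17):
    bot.servo_line(pull(t)+off,velocity=.12)
    o=get_obs();print(round(t,2),o['time_s'],np.round(o['wrist_force'],1),round(o['gripper_width'],4))
    if np.linalg.norm(o['wrist_force'])>60 or o['gripper_width']<.03: print('STOP');break
else:
    hand.move_gripper(.07)
    bot.servo_line(pull(1.7)+[0,0,.08],velocity=.2)
    bot.reach([.40,.0,.33],down(np.pi/2))
    print(get_obs()['time_s'])
    snap('top','top2');snap('side','s2')
    a=cv2.imread('pics/top2.png')[100:250,130:290];b=cv2.resize(cv2.imread('pics/s2.png')[140:380,180:420],(600,600))[:600,:300]
    a=cv2.resize(cv2.imread('pics/top2.png')[110:260,120:320],None,fx=4,fy=4,interpolation=cv2.INTER_CUBIC);cv2.imwrite('pics/c2.png',a)
E
```

```text
0.17 5.3 [-0.3  9.9 -2.6] 0.0354
0.34 5.7417 [-0.3  9.9 -2.8] 0.0356
0.51 6.1833 [ 1.5  9.9 -3.8] 0.0353
0.68 6.625 [ 0.  10.6 -3.3] 0.0356
0.85 7.0667 [-2.  11.1 -2.4] 0.0353
1.02 7.5083 [-2.8 11.   0.9] 0.0354
1.19 7.95 [-2.6 10.8  1.9] 0.035
1.36 8.3917 [-4.  12.1  4.3] 0.0353
1.53 8.8333 [-1.6 13.   5. ] 0.0353
1.7 9.275 [-0.8 12.5  5.7] 0.035
11.675
```

View pics/c2.png

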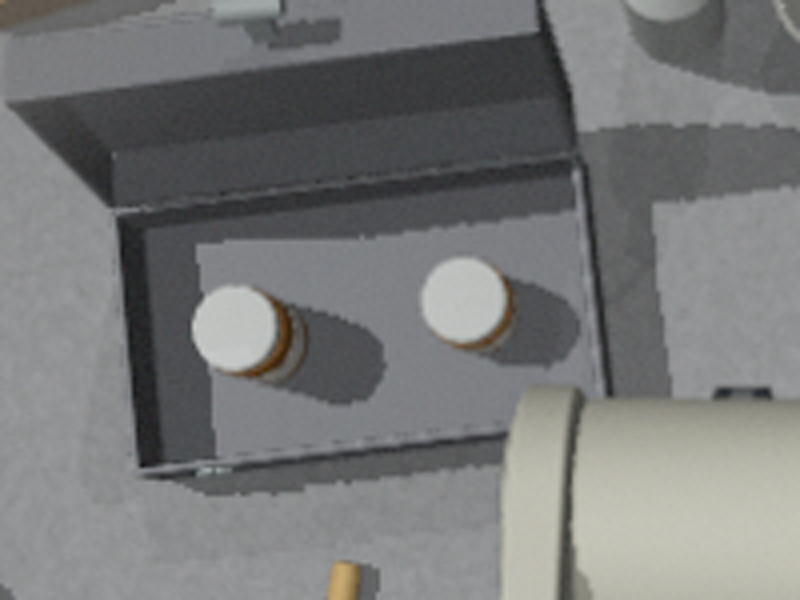

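The lid is open and leaning back. The caps are at crop (237,329) and (464,300). The left jar shows more side, so it is likely the medium one. I'll verify that by overlaying predicted outlines on the side view.

```bash
python3 - <<'E'
from h import *
f=lambda p:(np.array(p)+.5)/4-.5+[120,110]
L=px2w('top2',f([237,329]),.085)[0];S=px2w('top2',f([464,300]),.065)[0]
for P in(L,S):
    d=P[:2]-CC;print(P,'case',d@CX,d@CY)
im=cv2.imread('pics/s2.png');top=cv2.imread('pics/top2.png')
th=np.linspace(0,2*np.pi,40)
for P,z in((L,.085),(S,.065)):
  for n,I in(('s2',im),('top2',top)):
    for zz,r in((z,.0265),(.005,.028)):
        C=np.c_[P[0]+r*np.cos(th),P[1]+r*np.sin(th),th*0+zz]
        cv2.polylines(I,[np.int32(w2px(n,C)*16)],True,(0,255,0),1,shift=4)
a=cv2.resize(im[190:360,180:350],(510,510));b=cv2.resize(top[160:230,150:260],(290,185))
o=np.zeros((510,800,3),np.uint8);o[:,:510]=a;o[:185,510:]=b;cv2.imwrite('pics/c3.png',o)
E
```

```text
[0.53137787 0.31977876 0.085     ] case -0.004284914885403824 0.07019016457457303
[0.55242461 0.18368689 0.065     ] case 0.0003874286720552697 -0.06744025241852628
```

View pics/c3.png

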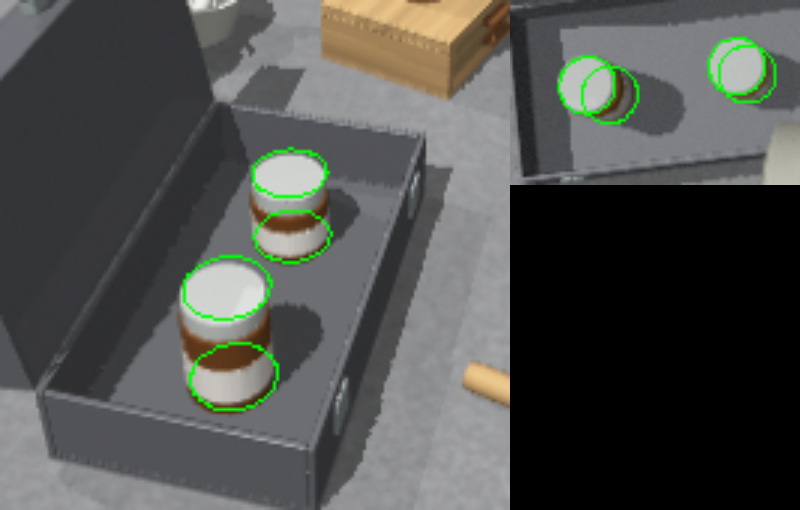

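The outlines match, so the medium jar is at case y=+0.070 and the short jar at y=-0.067. Now I move the medium jar.

```bash
cat >> h.py <<'E'
def move_jar(src,rel,sy):
    qa=down(CA+np.pi/2);qb=down(SA+np.pi/2);Z=.28
    hand.move_gripper(.085,40)
    bot.reach(np.r_[src,Z],qa)
    bot.servo_line(np.r_[src,.005+rel+.05],velocity=.25); bot.servo_line(np.r_[src,.005+rel],velocity=.1)
    print('down',np.round(get_obs()['wrist_force'],1))
    hand.move_gripper(.03,40)
    o=get_obs();print('grip',o['gripper_width'],o['grip_force'],np.round(o['wrist_force'],1))
    if not .05<o['gripper_width']<.06: print('BAD GRIP');return
    bot.servo_line(np.r_[src,.005+rel+.03],velocity=.08); bot.servo_line(np.r_[src,Z],velocity=.2)
    T=shelf(0,sy,0)
    bot.servo_line(np.r_[T[:2],Z],qb,velocity=.25)
    o=get_obs();print('lifted',o['gripper_width'],np.round(o['wrist_force'],1))
    bot.servo_line(T+[0,0,.06+rel+.03],velocity=.15)
    bot.servo_line(T+[0,0,.06+rel+.004],velocity=.05)
    f0=get_obs()['wrist_force'][2]
    for dz in np.arange(.003,-.0035,-.001):
        bot.servo_line(T+[0,0,.06+rel+dz],velocity=.02)
        f=get_obs()['wrist_force'][2]
        if f-f0>2.5: break
    print('touch',dz,f0,f)
    hand.move_gripper(.075)
    bot.servo_line(T+[0,0,.06+rel+.05],velocity=.1);bot.servo_line(T+[0,0,Z],velocity=.25)
    print('t',get_obs()['time_s'])
E
python3 - <<'E'
from h import *
move_jar(np.array([.5314,.3205]),.052,.044)
snap('side','s4')
cv2.imwrite('pics/c4.png',cv2.resize(cv2.imread('pics/s4.png')[100:300,170:420],None,fx=3,fy=3))
E
```

```text
down [-0.2  0.  -1.3]
grip 0.0549755533642281 41.99586868286133 [0.4 0.  6.4]
lifted 0.05536538363487931 [-0.4 -0.7 -0.8]
touch 0.0 -1.0601260105756665 11.5815418417683
t 23.4
```

View pics/c4.png

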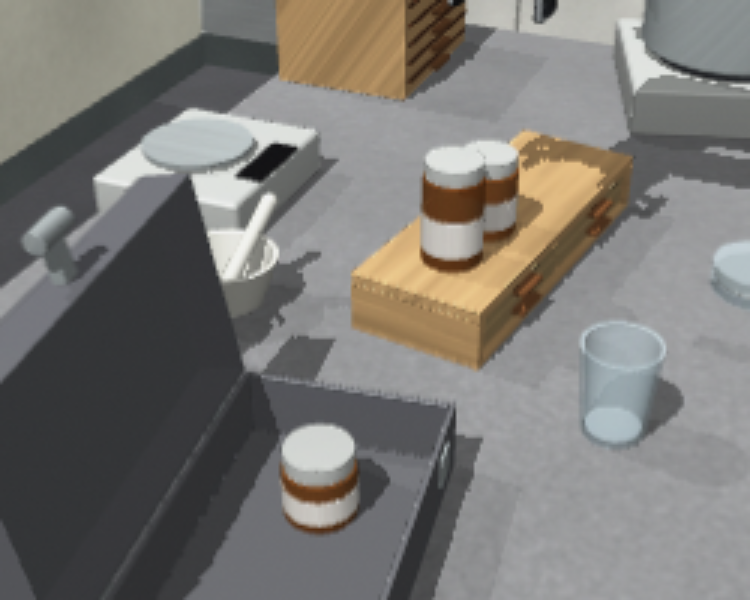

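The medium jar stands behind the tall one at (495,190), upright and on the shelf. The short jar in the case at (320,480) is unaffected.

```bash
python3 - <<'E'
from h import *
move_jar(np.array([.5524,.1840]),.030,-.024)
bot.reach([.35,-.45,.30],down(.6))
snap('top','top5')
top=cv2.imread('pics/top5.png');th=np.linspace(0,2*np.pi,40)
a=cv2.resize(top[145:240,310:490],None,fx=4,fy=4,interpolation=cv2.INTER_CUBIC);cv2.imwrite('pics/c5.png',a)
print(get_obs()['time_s'])
E
```

```text
down [0.7 0.5 0.3]
grip 0.05482138124406806 41.821401715278625 [-2.2 -0.8  5.9]
lifted 0.05517120594009752 [-0.5  0.6 -2.6]
touch 0.0 -3.0008765829040107 9.53896210156626
t 35.2167
36.3417
```

View pics/c5.png

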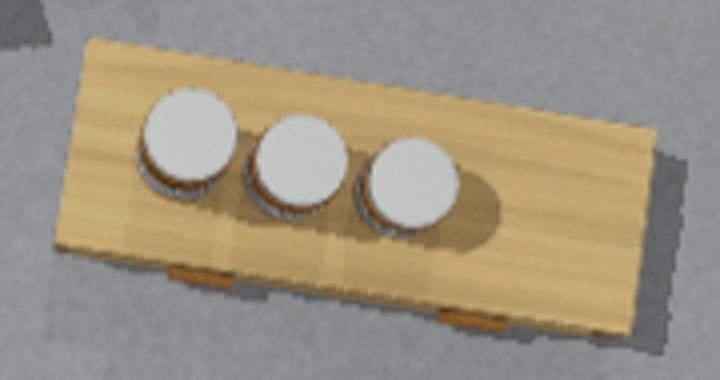

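The three caps form a straight row at (191,135), (301,161) and (414,183). I'll check the distances before handing in.

```bash
python3 - <<'E'
from h import *
f=lambda p:(np.array(p)+.5)/4-.5+[310,145]
P=[px2w('top5',f(p),z)[0,:2] for p,z in(([191,135],.16),([301,161],.14),([414,183],.12))]
for p in P: print(np.round([(p-SC)@SX,(p-SC)@SY],4))
d=[np.linalg.norm(P[i]-P[j]) for i,j in((0,1),(1,2),(0,2))];print(d)
if all(.060<x<.084 for x in d[:2]) and d[2]>.12: print(hand_in())
E
```

```text
[0.0011 0.1118]
[-0.001   0.0459]
[-0.0006 -0.0238]
[np.float64(0.06597555548246681), np.float64(0.06972421891433705), np.float64(0.13567602785382515)]
the job is handed in; nothing more can be done
None
```

The job is handed in at about 36 s: the lid is open on its stop, and the medium and short jars stand beside the tall one in a straight row on the shelf's middle line, with measured gaps of about 10 and 14 mm; no verdict was returned.

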